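# Return a key tag to its spring socket and hold it home

## Robot

A 6-joint arm with a two-finger parallel gripper is mounted at the origin on the work surface. World frame = base frame: x ahead of the robot, y to its left, z up, the work surface at z = 0. Lengths are in m, angles in rad, forces in N, time in s.
With the tool pointing down it reaches from about 0.4 to 0.925 m from the base axis. Payload 12.5 kg.
Tool frame: the origin (TCP) lies on the centre line of the jaws, within the pads' length; the fingertips stand 8 mm ahead of it and the grasp point (between the pads) lies 11 mm behind it; z points along the fingers, y is the line along which they close (so a half turn about z gives the same grasp; the last joint's range is limited). The gripper opens to 95 mm and grips with 3 to 60 N. Pads are 20 mm wide; open, the fingers measure 119 mm over their backs; the gripper's body (75 mm by 180 mm) begins 59 mm behind the grasp point.
Start: joints at [-1.33, 0.491, 1.559, -0, 1.092, -0.106], TCP at [0.212, -0.588, 0.191] pointing down, gripper open.
Joint ranges: [-3.1, 3.1], [-0.84, 2.19], [0.05, 2.79], [-1.13, 4.28], [0.06, 2.93], [-2.69, 2.69]. Speed limits (rad/s): [2.22, 2.22, 2.79, 3.14, 3.14, 3.14].

## Interface

Orientations are given as a rotation vector (axis times angle).
In Python, from bench import r, eyes gives the robot as it stands. The module is installed in compiled form; this text tells all that it offers.
- The arm moves only by the tool step_arm, never from a script. Its argument "steps" is one flat list of numbers, 4 for each row, row after row: the shift along the tool's x, y, z in mm, then the turn about the tool's z in rad. In form: [x, y, z, yaw, x, y, z, yaw, ...]. A call has 1 to 20 rows; each row shifts and turns the commanded pose from where the row before left it, along the tool's axes as they then stand; what a row does not reach is not made up. A row lasts 1/12 s, in which the tool goes at most 41.7 mm and 7.16 degrees, less where a joint would pass 70% of its speed; a pose out of reach is approached as far as the arm can. A call with a gripper value outside its range is refused whole. "claw" is the closure, from 0 (fully open) to 1 (shut), set as the call begins (left out, the last holds). The fingers move at their own pace and stop on an object; "newtons" is the grip in N (left out, the last holds). Time passes only in rows, so rows that do not move let the fingers close. It gives the time, the measured TCP pose, the force, the opening and the grip force at its end, in the units of the state.
- r.get_state(): the state, without advancing time (a new reading comes with each control period).
- eyes.grab_frame(name): name is "scene" or "top" or "wrist"; returns a dict with "pixels" (480x640x3 uint8, red, green, blue), "mtx" (3x3 intrinsics, pixels), "dist" ([k1, k2, p1, p2, k3] as OpenCV has them; the pictures are not rectified), "T" (4x4, takes a point from camera to world coordinates); the wrist camera has in their place "T_tool_cam" (4x4, takes a point from camera to tool coordinates, whose origin is the TCP and whose axes are the flange's). Camera axes: x right, y up, looking along -z (the intrinsics and any distortion apply to the point x, -y, -z); pixel columns grow to the right and rows downward; lengths in m; the calibration is good to about 2 mm. A picture is of the moment at which its call begins: read the wrist's pose just before it. There is no depth.
- r.sign_off(): hands the job in; it is judged then, once.
The state is a dict: "time_s": time; "qpos": joint angles; "joint_velocities": joint speeds; "effort": joint torques, N m; "eef_pos": TCP position; "orientation": TCP orientation; "wrist_force": force on the tool from outside, world axes, zero at the start; "moment": the same for the moment, N m; "grip_width": finger opening in m; "finger_force": force on a finger pad.
Only numpy, scipy, OpenCV 4.12 (cv2) and the standard library are available. Lean on these libraries where they do the work, as an engineer would, in place of code of your own. Each camera call takes 0.05 s, during which the arm holds its last target. There are 200 camera calls.

## Task

Slide the yellow key tag that stands in the returns rail out through the rail's open end, then take it to the one empty socket on the key cabinet, turn it until the lugs on its stem line up with the socket's slot and push it fully home, its collar down on the block, against the spring. Finish while still gripping the tag and keeping it pressed home: do not let go. Leave everything else on the counter where it is.

Things in the scene. Friction and masses are not known exactly. Their poses are not given: they have to be found in the camera images.
- tag_head (a point): Yellow wooden key tag to move, upright in the returns rail, 84 mm tall, 60 g. Point: centre of its flat head; z up, x along the head's width and the lugs. Head 34 wide (x), 12 thick (y, grasp across this), 40 high (20 above and below the point). Then a neck 12 in diameter; collar 32 in diameter from 32 to 36 mm below the point; stem down to 64 mm below. A half turn about z gives the same shape.
- tag_collar (a point): same tag: centre of the collar's underside, 36 mm below the centre of the head
- tag: same tag, its origin at the lower tip of its stem, 28 mm below the collar's underside. The stem is round, 10 mm in diameter, tapering to 6 over its lowest 8 mm; from 10 mm above the tip up to the collar it has two opposite lugs, 26 mm over both along x, 6 mm thick along y
- return_rail: Returns rail, fixed wooden block 132 x 60 mm, 45 high. Origin on the counter under the slot's middle, z up. The 15 mm wide slot runs along x, walled off at -x, open at +x. The tag's stem hangs in it, the collar rests on its sides 34 mm above the counter; the tag starts 0 to 28 mm to -x of the origin, turned at most a few degrees from the slot
- rail_end (a point): middle of the rail's open end, 60 mm from its origin along +x, 45 mm above the counter. Steel lips 5 mm thick, 20 mm apart, lie over the collar (undersides 40, tops 45 mm above the counter), so the tag cannot be lifted out: slide it along the rail's +x until the collar is clear, the tag's axis more than 18 mm past this end
- socket: The empty socket: fixed steel block 44 x 44 mm, 34 high, on the level top (60 mm above the counter) of the low key cabinet; one of three in a row, 90 mm apart, in any place; the other two hold tags (tops 150 mm above the counter). Origin: centre of its underside, z up
- socket_mouth (a point): centre of the opening in the empty socket's top face, 94 mm above the counter; axes as the socket. Opening 13 x 13 mm with a slot 30 mm long along x, 9 mm wide along y: the stem enters fully only with its lugs along this slot, either way round. Home: the collar's underside on the top face
- plunger (a joint): spring plunger inside the empty socket, m pushed down: 0 at rest (its top then 14 mm below the socket's top face), 0.014 when the tag is home. It pushes the tag up with 2.5 N at first touch and 6 N at home, and lifts a tag that is let go
- spare_tag: a second key tag of the same make as the one to move, lying on its side on the counter, up to 32 mm high; not needed, leave it alone (origin: under its middle)
- bell: round red plastic counter bell, 80 mm across, 52 high (origin: centre of its underside); leave it alone
- stapler: steel stapler 130 x 34 x 56 mm (origin: centre of its underside); leave it alone
- pig: white ceramic pig coin bank, about 120 x 82 x 108 mm (origin: centre of its underside); leave it alone
- mug: blue ceramic mug, 80 mm across, 90 high (origin: centre of its underside); leave it alone
- guest_book: green guest book 210 x 150 x 22 mm, lying flat (origin: centre of its underside); leave it alone

How it is judged:
On the way:
1. the tag has been slid out past the open end of the returns rail (x of tag_head in the frame of return_rail above 0.078 m), for 0.1 s.
At the end, for the whole second after the job is handed in: The tag is in the empty socket with its lugs in the slot (within 0.2 rad) and upright (within 0.1 rad), its collar's underside within 4.5 mm of the centre of the opening, the plunger pushed down by more than 11.5 mm, and the fingers still hold it (value of joint plunger above 0.0115 m and distance between tag_collar and socket_mouth below 0.0045 m and angle between the x axis of tag_head and the x axis of socket, either way round below 0.2 rad and angle between tag_head's own z axis and vertical below 0.1 rad and contact force between the fingers and tag above 1 N); the arm keeps its last pose, push and grip.
It fails at once if something else on the counter was moved by more than 25 mm (distance of any of spare_tag, bell, stapler, pig, mug, guest_book from where it was at the start of the episode above 0.025 m).
It also fails if it takes over 42 s, if anything falls off the work surface, if the arm or the gripper's body presses on something with over 40 N, if the wrist force passes 120 N, or if a joint passes its speed limit or range.

## Working session

There is one attempt and no reset: what is moved stays moved. The work goes in short steps, Python scripts to look and compute and a tool call to move; the robot and the scene stay as the last step left them, time stands still between calls to the robot, and variables do not carry over. Pictures are saved under pics/ and viewed, at most 10 in all, crops included, and the job is handed in when it is done.

Besides the shell and the picture viewer there is one more tool, called after "Call:" as name(argument=value, ...) on one line, values as JSON. step_arm: Moves the arm, as the interface text tells. Its arguments: {"type":"object","properties":{"steps":{"type":"array","items":{"type":"number"}},"claw":{"type":"number"},"newtons":{"type":"number"}},"required":["steps"]}

```bash
mkdir -p pics; cat > h.py <<'E'
import numpy as np, cv2
from scipy.spatial.transform import Rotation as R
from bench import r, eyes
def grab(n,save=None):
    s=r.get_state(); f=eyes.grab_frame(n)
    if n=="wrist":
        T=np.eye(4);T[:3,:3]=R.from_rotvec(s["orientation"]).as_matrix();T[:3,3]=s["eef_pos"]
        f["T"]=T@np.array(f["T_tool_cam"])
    if save: cv2.imwrite("pics/"+save,f["pixels"][:,:,::-1])
    return f
def rays(f,px):
    p=cv2.undistortPoints(np.array(px,float).reshape(-1,1,2),np.array(f["mtx"],float),np.array(f["dist"],float)).reshape(-1,2)
    d=np.c_[p[:,0],-p[:,1],-np.ones(len(p))]
    T=np.array(f["T"]);return T[:3,3],d@T[:3,:3].T
def onz(f,px,z):
    o,d=rays(f,px);return o+d*((z-o[2])/d[:,2])[:,None]
def proj(f,P):
    T=np.array(f["T"]);c=(np.atleast_2d(P)-T[:3,3])@T[:3,:3]
    c=c*[1,-1,-1];return cv2.projectPoints(c,np.zeros(3),np.zeros(3),np.array(f["mtx"],float),np.array(f["dist"],float))[0].reshape(-1,2)
E
python3 - <<'E'
from h import *
for n in("top","scene"):
    f=grab(n,n+"0.png");print(n,np.round(f["T"],3).tolist(),np.round(f["mtx"],1).tolist())
print(r.get_state())
E
```

```text
top [[-0.006, 1.0, -0.02, 0.578], [-1.0, -0.005, 0.018, 0.003], [0.018, 0.02, 1.0, 1.188], [0.0, 0.0, 0.0, 1.0]] [[484.2, 0.0, 311.8], [0.0, 484.2, 238.5], [0.0, 0.0, 1.0]]
scene [[-0.789, -0.435, 0.433, 1.071], [0.614, -0.57, 0.545, 0.554], [0.009, 0.696, 0.718, 0.851], [0.0, 0.0, 0.0, 1.0]] [[466.1, 0.0, 315.1], [0.0, 466.1, 242.1], [0.0, 0.0, 1.0]]
{'time_s': 0.1, 'qpos': array([-1.32959221e+00,  4.91500709e-01,  1.55943173e+00, -4.09066833e-06,
        1.09170117e+00, -1.05606434e-01]), 'joint_velocities': array([-9.23074649e-04, -1.41861609e-03, -1.68264177e-03,  2.78849348e-05,
       -1.93713530e-04,  8.89065581e-05]), 'effort': array([ 3.65959066e-03, -6.13626122e+01, -2.58605272e+01,  6.94406661e-02,
        4.70233639e-02, -4.18667844e-05]), 'eef_pos': array([ 0.21239137, -0.58752763,  0.19060443]), 'orientation': array([-3.09345475e+00, -5.41866468e-01,  1.16423784e-04]), 'wrist_force': array([-0.82608667,  1.0198203 ,  0.00394567]), 'moment': array([ 0.04663127,  0.05355872, -0.03832398]), 'finger_force': 0.0, 'grip_width': 0.09505521957876921}
```

View pics/top0.png

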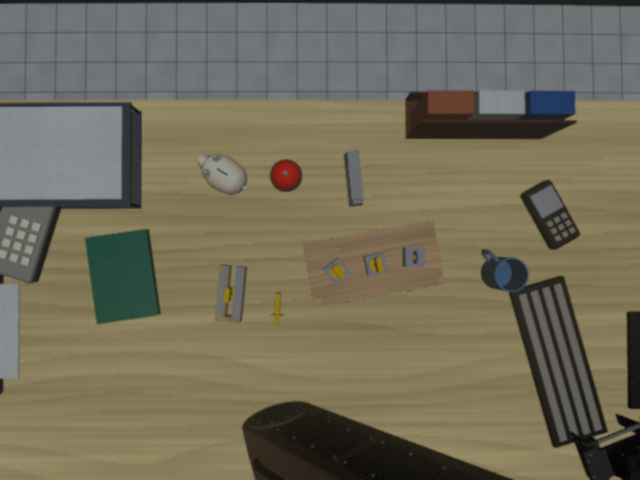

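View pics/scene0.png

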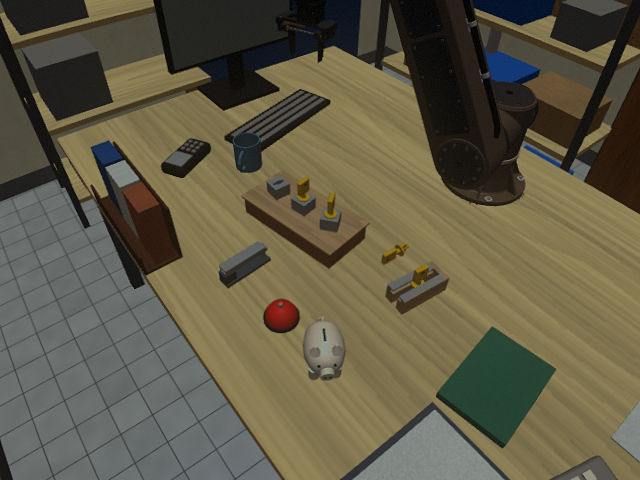

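The top view shows the rail at about (230,293) with the yellow tag at (228,295), the spare at (277,309), the cabinet at (372,263), and the empty socket at (414,257). I'll enlarge the rail and the socket.

```bash
python3 - <<'E'
from h import *
a=cv2.imread("pics/top0.png");s=cv2.imread("pics/scene0.png")
c=lambda im,x,y,w,h,k:cv2.convertScaleAbs(cv2.resize(im[y:y+h,x:x+w],None,fx=k,fy=k,interpolation=cv2.INTER_CUBIC),alpha=1.6)
t=np.zeros((600,800,3),np.uint8)
for im,x0,(x,y,w,h) in((a,0,(200,255,50,75)),(a,400,(390,230,50,75))):
    q=c(im,x,y,w,h,8);t[:600,x0:x0+400]=q[:600,:400]
q=c(s,380,250,80,60,5);t2=np.zeros((300,800,3),np.uint8);t2[:,:400]=q;t2[:,400:]=c(s,255,165,80,60,5)
cv2.imwrite("pics/c1.png",t);cv2.imwrite("pics/c2.png",t2)
E
```

```text
(no output)
```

View pics/c1.png

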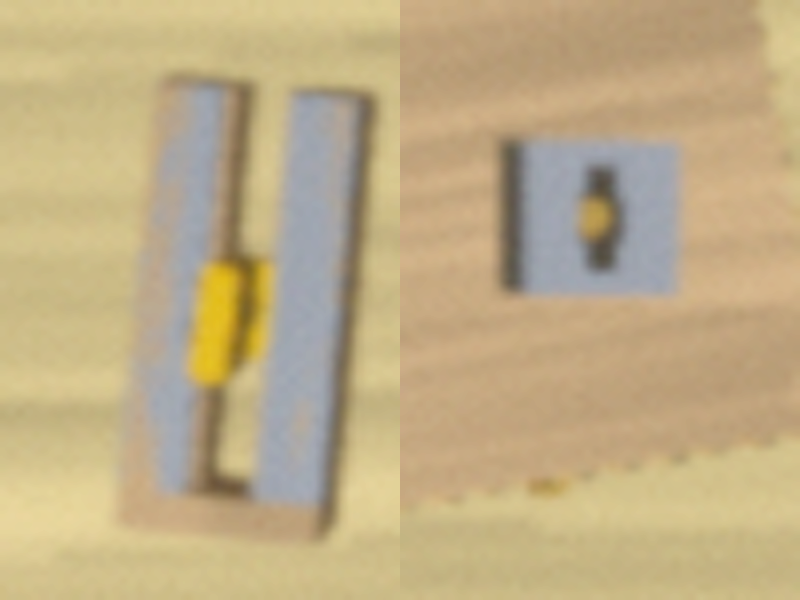

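View pics/c2.png

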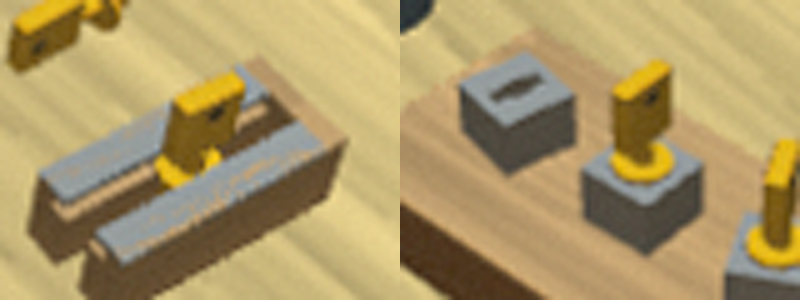

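The enlargements show the rail's open end toward image top (world +x). The slot centre at lip height runs from crop (258,88) to (219,492). The socket slot runs vertically in the image, close to world x, with its centre near crop (600,218).

```bash
python3 - <<'E'
from h import *
f=grab("top")
g=lambda x,y,x0,y0:(x0+(x-3.5)/8,y0+(y-3.5)/8)
L=lambda *p:[g(x,y,200,255) for x,y in p]
P=onz(f,L((258,88),(219,492)),.045);print("rail",P,np.linalg.norm(P[0]-P[1]),np.arctan2(*(P[0]-P[1])[[1,0]]))
H=onz(f,L((223,264),(208,384),(215,323)),.09+.004-.004);print("head top (z .09)",H)
S=[g(x-400,y,390,230) for x,y in((524,142),(680,145),(680,296),(524,294),(600,166),(600,270),(600,218))]
S=onz(f,S,.094);print("sock",S,S[:4].mean(0),S[4:6].mean(0))
h=cv2.cvtColor(f["pixels"],cv2.COLOR_RGB2HSV)
s=r.get_state();print(s["time_s"],R.from_rotvec(s["orientation"]).as_matrix().round(3))
print(np.round(grab("wrist")["T_tool_cam"],3))
E
```

```text
rail [[0.53890734 0.17026835 0.045     ]
 [0.42048503 0.18206222 0.045     ]] 0.11900815181277458 -0.09926431778038466
head top (z .09) [[0.49089191 0.17366873 0.09      ]
 [0.4571213  0.17799355 0.09      ]
 [0.47428528 0.17597078 0.09      ]]
sock [[ 0.57942757 -0.2288327   0.094     ]
 [ 0.57831413 -0.27333204  0.094     ]
 [ 0.53549785 -0.27289489  0.094     ]
 [ 0.53637241 -0.22842602  0.094     ]
 [ 0.57249428 -0.25043474  0.094     ]
 [ 0.54302062 -0.25014529  0.094     ]
 [ 0.55775384 -0.25028918  0.094     ]] [ 0.55740299 -0.25087141  0.094     ] [ 0.55775745 -0.25029002  0.094     ]
0.15 [[ 0.94   0.34  -0.   ]
 [ 0.34  -0.94   0.001]
 [ 0.    -0.001 -1.   ]]
[[-0.     0.962  0.275  0.078]
 [ 1.     0.    -0.     0.   ]
 [-0.     0.275 -0.962 -0.194]
 [ 0.     0.     0.     1.   ]]
```

Call:
step_arm(steps=[0,0,-22,0.112,0,0,-22,0.112,0,0,-22,0.112,0,0,-22,0.112,20.9,-26.4,0,0,20.9,-26.4,0,0,20.9,-26.4,0,0,20.9,-26.4,0,0,20.9,-26.4,0,0,20.9,-26.4,0,0,20.9,-26.4,0,0,20.9,-26.4,0,0,20.9,-26.4,0,0,20.9,-26.4,0,0,20.9,-26.4,0,0,20.9,-26.4,0,0,20.9,-26.4,0,0,20.9,-26.4,0,0], claw=0.4, newtons=50)

```text
time_s: 1.7
eef_pos: [0.5418, -0.2482, 0.2791]
orientation: [3.137, -0.159, -0.0]
wrist_force: [-0.5, -0.6, -0.2]
grip_width: 0.057
finger_force: 0.0
```

Call:
step_arm(steps=[0,0,0,0,0,0,0,0])

```text
time_s: 1.87
eef_pos: [0.5416, -0.2484, 0.2787]
orientation: [-3.138, 0.154, 0.001]
wrist_force: [0.4, -0.6, 0.1]
grip_width: 0.0569
finger_force: 0.0
```

```bash
python3 - <<'E'
from h import *
s=r.get_state();print(s["time_s"],s["eef_pos"],R.from_rotvec(s["orientation"]).as_matrix().round(3).tolist(),s["grip_width"])
f=grab("wrist","w1.png")
print(proj(f,[[.5577,-.2503,.094]]))
E
```

```text
1.8667 [ 0.54157905 -0.24836953  0.27873741] [[0.995, -0.098, -0.001], [-0.098, -0.995, 0.0], [-0.001, -0.0, -1.0]] 0.05691769712818536
[[317.97891269 192.6438389 ]]
```

View pics/w1.png

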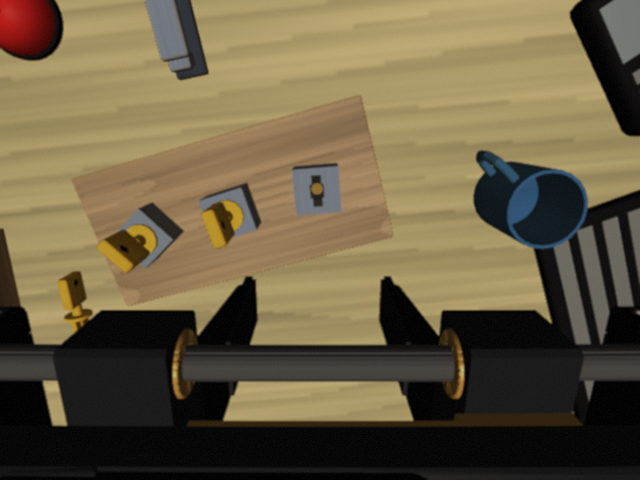

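The empty socket is at (317,190), about 3 px from the prediction, with its slot running nearly vertical. I'll segment the top face for a precise pose.

```bash
python3 - <<'E'
from h import *
f=grab("wrist");s=r.get_state()
im=f["pixels"];h=cv2.cvtColor(im,cv2.COLOR_RGB2HSV)
print(h[172,302],h[210,330],h[190,317],h[180,317],h[167,315],h[150,317])
roi=np.zeros(im.shape[:2],np.uint8);roi[150:230,275:360]=1
b=im.astype(int)
m=((b[...,2]>b[...,0]-5)&(h[...,2]>75)&(roi>0)).astype(np.uint8)
n,l,st,c=cv2.connectedComponentsWithStats(m);k=1+np.argmax(st[1:,4]);m=(l==k).astype(np.uint8)
cs,hi=cv2.findContours(m,cv2.RETR_CCOMP,cv2.CHAIN_APPROX_NONE)
for q,hh in zip(cs,hi[0]):
    if cv2.contourArea(q)<40: continue
    P=onz(f,q.reshape(-1,2),.094)[:,:2].astype(np.float32)
    rc=cv2.minAreaRect(P*1000);M=cv2.moments(P*1000)
    print("hole" if hh[3]>=0 else "outer",cv2.contourArea(q),rc,(M["m10"]/M["m00"],M["m01"]/M["m00"]))
# top view cross check using stored estimate
E
```

```text
[110  24 127] [110  24 129] [ 19 160 140] [13 51 35] [110  21 108] [ 17 106 159]
outer 1953.0 ((560.1654663085938, -249.1937255859375), (42.65115737915039, 43.825279235839844), 88.97249603271484) (560.204008780605, -249.20265035530227)
hole 360.5 ((559.5986328125, -249.1788787841797), (14.318307876586914, 30.738201141357422), 84.46923065185547) (559.774527991608, -249.17341693114648)
```

Call:
step_arm(steps=[-9,-34.6,0,0,-9,-34.6,0,0,-9,-34.6,0,0,-9,-34.6,0,0,-9,-34.6,0,0,-9,-34.6,5,0,-9,-34.6,10,0,-9,-34.6,10,0,-9,-34.6,10,0,-9,-34.6,10,0,-9,-34.6,10,0,-9,-34.6,10,0,0,0,10,0,0,0,0,0,0,0,0,0])

```text
time_s: 3.22
eef_pos: [0.4754, 0.1732, 0.204]
orientation: [3.137, -0.16, -0.001]
wrist_force: [0.7, -0.8, 0.5]
grip_width: 0.0572
finger_force: 0.0
```

```bash
python3 - <<'E'
from h import *
s=r.get_state();print(s["time_s"],s["eef_pos"],R.from_rotvec(s["orientation"]).as_matrix().round(3).tolist(),s["grip_width"])
f=grab("wrist","w2.png")
print(proj(f,[[.4743,.176,.09],[.539,.1703,.045],[.4205,.182,.045]]))
E
```

```text
3.2167 [0.47544003 0.17320022 0.20403384] [[0.995, -0.102, -0.001], [-0.102, -0.995, -0.001], [-0.001, 0.001, -1.0]] 0.057243098172004
[[314.15942496 228.92673914]
 [313.31378781 142.98512371]
 [314.16210844 272.60464579]]
```

View pics/w2.png

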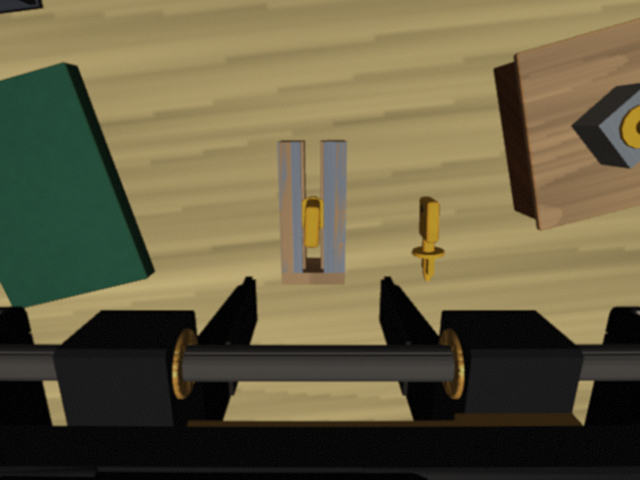

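The rail is aligned with the tool axis, and the tag head's top is at about (312,223), between the jaws. I'll descend and grip.

Call:
step_arm(steps=[0,-1.2,15,0,0,-1.2,15,0,0,-1.2,15,0,0,0,15,0,0,0,15,0,0,0,15,0,0,0,15,0,0,0,15,0,0,0,12,0,0,0,7,0,0,0,4,0,0,0,0,0,0,0,0,0])

```text
time_s: 4.35
eef_pos: [0.4763, 0.1775, 0.0616]
orientation: [-3.137, 0.16, -0.001]
wrist_force: [-0.3, -0.1, 0.6]
grip_width: 0.0571
finger_force: 0.0
```

Call:
step_arm(steps=[0,0,0,0,0,0,0,0,0,0,0,0,0,0,0,0,0,0,0,0,0,0,0,0], claw=1, newtons=25)

```text
time_s: 4.85
eef_pos: [0.4758, 0.178, 0.0612]
orientation: [3.138, -0.159, 0.0]
wrist_force: [0.3, 0.6, -0.1]
grip_width: 0.0227
finger_force: 0.0
```

Call:
step_arm(steps=[0,0,0,0,0,0,0,0,0,0,0,0,0,0,0,0])

```text
time_s: 5.18
eef_pos: [0.4757, 0.1779, 0.0611]
orientation: [3.137, -0.159, -0.0]
wrist_force: [-0.6, 0.4, 0.5]
grip_width: 0.0117
finger_force: 25.0
```

Call:
step_arm(steps=[0,0,-0.7,0,5,0,0,0,10,0,0,0,10,0,0,0,10,0,0,0,10,0,0,0,10,0,0,0,10,0,0,0,10,0,0,0,10,0,0,0,10,0,0,0,5,0,0,0,0,0,0,0,0,0,0,0], newtons=40)

```text
time_s: 6.35
eef_pos: [0.5751, 0.1677, 0.0616]
orientation: [3.137, -0.159, -0.001]
wrist_force: [-0.4, 0.2, 0.5]
grip_width: 0.0116
finger_force: 40.0
```

```bash
python3 - <<'E'
from h import *
s=r.get_state();print(s["time_s"],s["eef_pos"],s["wrist_force"],s["grip_width"])
f=grab("wrist");t=grab("top")
a=cv2.resize(t["pixels"][250:330,190:290],None,fx=5,fy=5,interpolation=cv2.INTER_CUBIC)
o=np.zeros((480,800,3),np.uint8);o[:,:400]=f["pixels"][:,120:520];o[:400,400:]=cv2.convertScaleAbs(a[:,50:450],alpha=1.6)
cv2.imwrite("pics/c3.png",o[:,:,::-1])
E
```

```text
6.35 [0.57509591 0.16773591 0.06160817] [-0.42726209  0.17670951  0.46467341] 0.011550670451509652
```

View pics/c3.png

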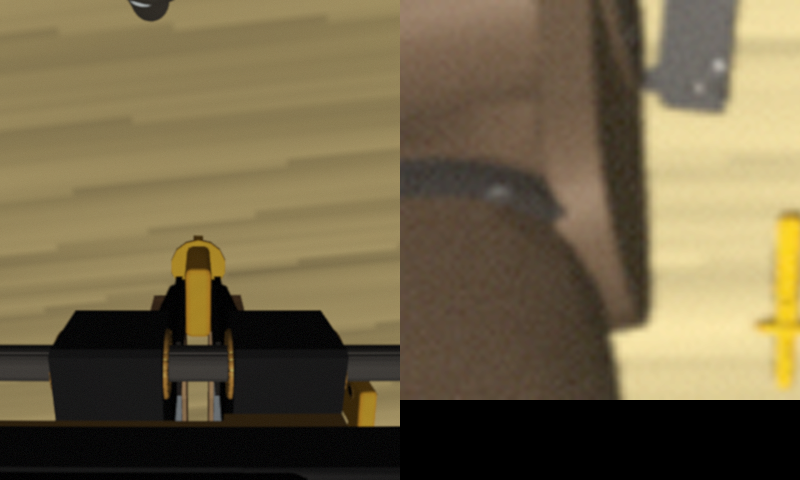

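The tag is held about 35 mm past the rail's end. The head's top face is at about (319,303) in the full wrist image, with the collar in front of it. I'll measure the tag's offset in the hand while lifting.

Call:
step_arm(steps=[0,0,-10,0,0,0,-20,0,0,0,-30,0,0,0,-30,0,0,0,-30,0,0,0,-30,0,0,0,-30,0,0,0,-15,0,0,0,0,0,0,0,0,0])

```text
time_s: 7.28
eef_pos: [0.5749, 0.1679, 0.2576]
orientation: [-3.137, 0.159, -0.002]
wrist_force: [0.4, -0.1, -0.6]
grip_width: 0.0116
finger_force: 40.0
```

```bash
cat >> h.py <<'E'
def tag(f,s,dz=.0291,dc=-.0233,save=None):
    """head top face in tool frame: returns centre(mm), rect"""
    h=cv2.cvtColor(f["pixels"],cv2.COLOR_RGB2HSV)
    y=((h[...,0]>15)&(h[...,0]<32)&(h[...,1]>170)).astype(np.uint8)
    y[:225]=0;y[345:]=0;y[:,:280]=0;y[:,360:]=0
    return h,y
E
python3 - <<'E'
from h import *
s=r.get_state();f=grab("wrist");print(s["time_s"],s["eef_pos"],R.from_rotvec(s["orientation"]).as_matrix().round(4).tolist())
h,y=tag(f,s)
print("V col 319:",[(i,int(h[i,319,2])) for i in range(234,344,3)])
for row in(242,262,285,300,325): 
    c=np.flatnonzero(y[row]); print(row,c.min() if len(c) else 0,c.max() if len(c) else 0,h[row,300:340:2,2].tolist())
F=dict(f);F["T"]=f["T_tool_cam"]
x=[319.5]
for row in(268,272,335): print(row,onz(F,[[319,row]],-.0291)*1000)
E
```

```text
7.2833 [0.57493222 0.16790195 0.25761348] [[0.9949, -0.1008, 0.0015], [-0.1008, -0.9949, 0.0002], [0.0015, -0.0003, -1.0]]
V col 319: [(234, 149), (237, 69), (240, 125), (243, 186), (246, 122), (249, 67), (252, 68), (255, 70), (258, 71), (261, 71), (264, 72), (267, 77), (270, 158), (273, 181), (276, 181), (279, 180), (282, 178), (285, 177), (288, 179), (291, 178), (294, 177), (297, 180), (300, 182), (303, 181), (306, 178), (309, 180), (312, 178), (315, 178), (318, 180), (321, 179), (324, 180), (327, 180), (330, 179), (333, 175), (336, 121), (339, 125), (342, 137)]
242 307 328 [124, 125, 102, 108, 133, 151, 165, 178, 183, 183, 181, 172, 160, 146, 123, 102, 103, 124, 125, 116]
262 292 344 [181, 182, 179, 115, 70, 73, 70, 72, 72, 73, 69, 70, 69, 65, 63, 129, 180, 181, 182, 182]
285 304 331 [5, 5, 35, 149, 180, 179, 179, 179, 178, 178, 179, 179, 178, 178, 179, 125, 24, 2, 4, 4]
300 304 336 [3, 5, 23, 140, 180, 179, 180, 179, 181, 179, 179, 179, 180, 180, 177, 117, 15, 6, 4, 3]
325 305 331 [2, 6, 21, 133, 180, 177, 179, 180, 182, 180, 180, 179, 176, 177, 172, 100, 12, 3, 5, 2]
268 [[ 17.63533451   0.65212149 -29.1       ]]
272 [[ 15.76338971   0.65331482 -29.1       ]]
335 [[-15.26752554   0.67328725 -29.1       ]]
```

Call:
step_arm(steps=[0,0,0,-0.083,-0.7,17.4,0,0,-0.7,34.7,0,0,-0.7,34.7,0,0,-0.7,34.7,0,0,-0.7,34.7,0,0,-0.7,34.7,0,0,-0.7,34.7,0,0,-0.7,34.7,0,0,-0.7,34.7,0,0,-0.7,34.7,0,0,-0.7,34.7,0,0,-0.5,34.7,0,0,0,18,0,0,0,0,0,0,0,0,0,0,0,0,0,0])

```text
time_s: 8.75
eef_pos: [0.5591, -0.2482, 0.2557]
orientation: [-3.14, 0.028, 0.003]
wrist_force: [-0.7, 0.6, -0.4]
grip_width: 0.0114
finger_force: 40.0
```

```bash
python3 - <<'E'
from h import *
s=r.get_state();print(s["time_s"],s["eef_pos"],R.from_rotvec(s["orientation"]).as_matrix().round(4).tolist())
f=grab("wrist");t=grab("scene")
im=f["pixels"];h=cv2.cvtColor(im,cv2.COLOR_RGB2HSV);b=im.astype(int)
# socket top again, partially occluded
print(proj(f,[[.5600,-.2492,.094],[.582,-.2492,.094]]))
P=proj(t,[[.559,-.2497,.094]])[0].astype(int);print(P)
a=cv2.resize(t["pixels"][P[1]-60:P[1]+40,P[0]-40:P[0]+40],None,fx=5,fy=5,interpolation=cv2.INTER_CUBIC)
o=np.zeros((500,800,3),np.uint8);o[:480,:400]=cv2.convertScaleAbs(cv2.resize(im[140:380,220:420],None,fx=2,fy=2),alpha=1.5);o[:,400:]=cv2.convertScaleAbs(a,alpha=1.6)
cv2.imwrite("pics/c4.png",o[:,:,::-1])
E
```

```text
8.75 [ 0.55911803 -0.24817884  0.25573575] [[0.9998, -0.018, -0.0017], [-0.018, -0.9998, 0.0012], [-0.0017, -0.0012, -1.0]]
[[318.89555001 213.2145794 ]
 [318.46674054 189.18362216]]
[277 182]
```

View pics/c4.png

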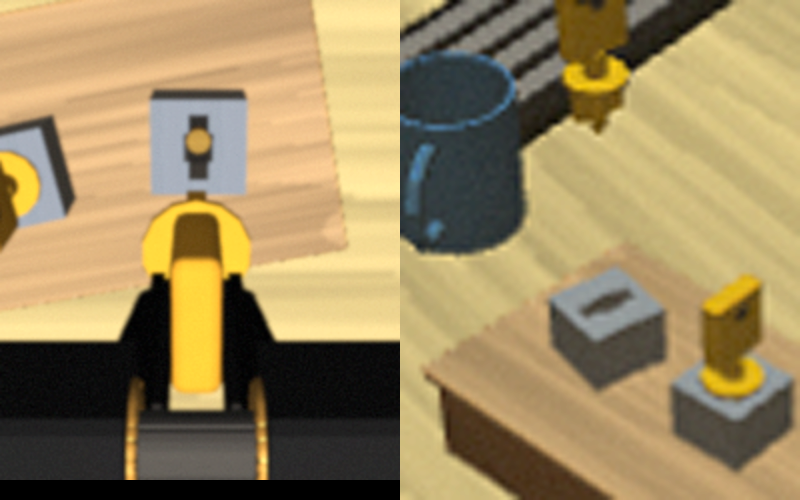

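The wrist view shows the socket slot at crop column 198 and the tag head at column 197, with axes parallel. The scene crop shows the collar at about (595,75) and the slot at (608,302). I'll measure both in the tool frame.

```bash
python3 - <<'E'
from h import *
s=r.get_state();f=grab("wrist");t=grab("scene")
im=f["pixels"];h=cv2.cvtColor(im,cv2.COLOR_RGB2HSV);b=im.astype(int)
m=((b[...,2]>b[...,0]-5)&(h[...,2]>75)).astype(np.uint8);m[:175]=0;m[245:]=0;m[:,:285]=0;m[:,355:]=0
n,l,st,c=cv2.connectedComponentsWithStats(m);m=(l==1+np.argmax(st[1:,4])).astype(np.uint8)
cs,hi=cv2.findContours(m,cv2.RETR_CCOMP,cv2.CHAIN_APPROX_NONE)
for q,hh in zip(cs,hi[0]):
    if cv2.contourArea(q)<100: continue
    P=(onz(f,q.reshape(-1,2),.094)-s["eef_pos"])[:,:2]@np.array(R.from_rotvec(s["orientation"]).as_matrix())[:2,:2]
    print(hh[3],cv2.minAreaRect((P*1000).astype(np.float32)))
# head top, tool frame
F=dict(f);F["T"]=f["T_tool_cam"]
y=((h[...,2]>140)&(h[...,1]>170)).astype(np.uint8);y[:272]=0;y[338:]=0;y[:,:290]=0;y[:,350:]=0
y=cv2.morphologyEx(y,cv2.MORPH_OPEN,np.ones((5,9)))
n,l,st,c=cv2.connectedComponentsWithStats(y);k=1+np.argmax(st[1:,4]);print(st[k])
cs,_=cv2.findContours((l==k).astype(np.uint8),0,cv2.CHAIN_APPROX_NONE)
print("head",cv2.minAreaRect((onz(F,cs[0].reshape(-1,2),-.0291)[:,:2]*1000).astype(np.float32)))
print("tool",s["eef_pos"],"scene collar",onz(t,[[276,137]],s["eef_pos"][2]-.023),"slot",onz(t,[[278.6,182.4]],.094))
E
```

```text
-1 ((0.7741470336914062, 1.2983322143554688), (42.88993453979492, 42.567047119140625), 0.008331798017024994)
0 ((0.4681711196899414, 1.6848301887512207), (30.8062686920166, 13.726198196411133), 0.23929668962955475)
[ 306  272   24   64 1483]
head ((0.234649658203125, 0.03905534744262695), (10.322831153869629, 31.099267959594727), 89.5627212524414)
tool [ 0.55943657 -0.2478337   0.25643797] scene collar [[ 0.5587416  -0.24528078  0.23343797]] slot [[ 0.55716841 -0.24773276  0.094     ]]
```

Call:
step_arm(steps=[-0.4,1.5,10,0,0,0,20,0,0,0,20,0,0,0,20,0,0,0,14,0,0,0,8,0,0,0,4,0,0,0,0,0,0,0,0,0,0,0,0,0])

```text
time_s: 9.78
eef_pos: [0.5594, -0.2507, 0.1617]
orientation: [3.141, -0.028, 0.002]
wrist_force: [0.7, 0.7, -0.3]
grip_width: 0.0116
finger_force: 40.0
```

```bash
python3 - <<'E'
from h import *
s=r.get_state();print(s["time_s"],s["eef_pos"],s["wrist_force"])
f=grab("wrist");t=grab("scene")
im=f["pixels"]
P=(277,172)
a=cv2.resize(t["pixels"][P[1]-30:P[1]+30,P[0]-24:P[0]+24],None,fx=8.33,fy=8.33,interpolation=cv2.INTER_CUBIC)[:500,:400]
o=np.zeros((500,800,3),np.uint8);o[:480,:400]=cv2.convertScaleAbs(cv2.resize(im[200:360,253:386],(400,480),interpolation=cv2.INTER_CUBIC),alpha=1.5);o[:a.shape[0],400:400+a.shape[1]]=cv2.convertScaleAbs(a,alpha=1.6)
cv2.imwrite("pics/c5.png",o[:,:,::-1])
E
```

```text
9.7833 [ 0.55942348 -0.25068762  0.1617092 ] [ 0.70345362  0.72841385 -0.32121498]
```

View pics/c5.png

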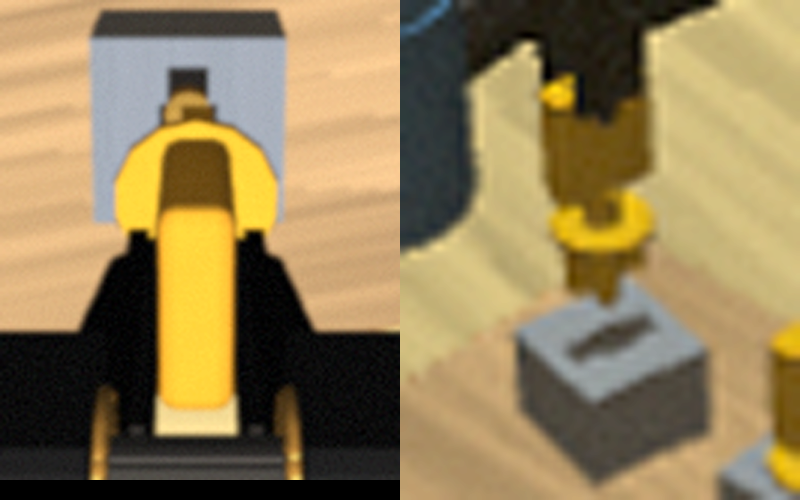

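The wrist view shows the tag (column 196) about 1.7 mm right of the slot (column 188). In the scene view the tip is at crop (605,300) and the slot centre at (612,337).

```bash
python3 - <<'E'
from h import *
t=grab("scene");f=grab("wrist")
for i in range(3):
    s=r.get_state()
print(s["eef_pos"])
print(onz(t,[[277.6,178.0]],s["eef_pos"][2]-.055),onz(t,[[278.4,182.5]],.094))
im=f["pixels"];h=cv2.cvtColor(im,cv2.COLOR_RGB2HSV);b=im.astype(int)
m=((b[...,2]>b[...,0]-5)&(h[...,2]>75)).astype(np.uint8)
F=dict(f);F["T"]=f["T_tool_cam"]
z=s["eef_pos"][2]-.094
for row in(216,222,228,235,240):
    c=np.flatnonzero(m[row,270:360])+270;p=onz(F,[[c.min()-.5,row],[c.max()+.5,row]],z)*1000
    g=c[(np.diff(np.r_[c[0]-1,c])>4)]
    print(row,c.min(),c.max(),p[:,1].round(2),p[:,1].mean().round(2))
for row in (224,228):
    d=np.flatnonzero((h[row,300:335,2]<75))+300
    print("slot",row,d.min(),d.max(),onz(F,[[d.mean(),row]],z)[0]*1000)
# far/near edges of the block top and slot end along x
for col in(287,290,293,341,344): 
    c=np.flatnonzero(m[200:300,col])+200;print(col,c.min(),c.max(),onz(F,[[col,c.min()-.5],[col,c.max()+.5]],z)[:,0]*1000)
for col in(313,316,319): 
    c=np.flatnonzero(h[214:250,col,2]<75)+214;print("slotend",col,c.min(),onz(F,[[col,c.min()-.5]],z)[0]*1000)
E
```

```text
[ 0.55916808 -0.25066635  0.1613989 ]
[[ 0.55734456 -0.25100062  0.1063989 ]] [[ 0.55781438 -0.247707    0.094     ]]
216 284 347 [-22.85  20.11] -1.37
222 283 347 [-23.62  20.19] -1.71
228 284 346 [-23.05  19.6 ] -1.72
235 284 346 [-23.16  19.69] -1.73
240 284 346 [-23.25  19.76] -1.74
slot 224 309 321 [14.02751419 -1.71790456 67.3989011 ]
slot 228 309 321 [11.24329438 -1.72380026 67.3989011 ]
287 212 273 [ 22.63417279 -21.57517386]
290 212 272 [ 22.63339374 -20.8303411 ]
293 212 253 [22.6326438  -6.88053142]
341 212 250 [22.62459898 -4.72248173]
344 212 256 [22.6243432  -9.06778783]
slotend 313 223 [15.0679159  -3.06408735 67.3989011 ]
slotend 316 223 [15.06737549 -1.04151131 67.3989011 ]
slotend 319 223 [15.06685308  0.98107089 67.3989011 ]
```

Call:
step_arm(steps=[0,-1.8,0,0,0,0,0,0,0,0,3,0,0,0,3,0,0,0,3,0,0,0,3,0,0,0,3,0,0,0,3,0,0,0,0,0,0,0,0,0])

```text
time_s: 10.82
eef_pos: [0.559, -0.2487, 0.1426]
orientation: [-3.141, 0.029, 0.001]
wrist_force: [0.4, 0.9, 0.0]
grip_width: 0.0112
finger_force: 40.0
```

Tip should be ~6 mm inside with no contact force. The lugs enter next.

Call:
step_arm(steps=[0,0,2,0,0,0,2,0,0,0,2,0,0,0,0,0,0,0,0,0], newtons=55)

```text
time_s: 11.23
eef_pos: [0.559, -0.2487, 0.1367]
orientation: [-3.141, 0.029, 0.0]
wrist_force: [-0.7, -0.1, 0.1]
grip_width: 0.0109
finger_force: 55.0
```

Call:
step_arm(steps=[0,0,2,0,0,0,2,0,0,0,0,0,0,0,0,0])

```text
time_s: 11.57
eef_pos: [0.5592, -0.2488, 0.133]
orientation: [3.141, -0.029, 0.001]
wrist_force: [0.9, 0.3, 2.4]
grip_width: 0.0113
finger_force: 55.0
```

The reading matches the spring: 2.4 N at first touch, with the lugs in the slot. I'll push on to home.

Call:
step_arm(steps=[0,0,2,0,0,0,2,0,0,0,2,0,0,0,2,0,0,0,2,0,0,0,1,0,0,0,0,0,0,0,0,0])

```text
time_s: 12.23
eef_pos: [0.5592, -0.2488, 0.1219]
orientation: [3.141, -0.029, 0.0]
wrist_force: [0.6, -1.1, 5.0]
grip_width: 0.0113
finger_force: 55.0
```

Call:
step_arm(steps=[0,0,1,0,0,0,0.5,0,0,0,0,0,0,0,0,0,0,0,0,0])

```text
time_s: 12.65
eef_pos: [0.5593, -0.2489, 0.1211]
orientation: [3.141, -0.029, 0.001]
wrist_force: [-1.7, 0.3, 9.4]
grip_width: 0.011
finger_force: 55.0
```

Call:
step_arm(steps=[0,0,0.5,0,0,0,0,0,0,0,0,0,0,0,0,0])

```text
time_s: 12.98
eef_pos: [0.5593, -0.2489, 0.121]
orientation: [3.141, -0.028, 0.002]
wrist_force: [-1.1, 1.2, 13.3]
grip_width: 0.0115
finger_force: 55.0
```

```bash
python3 - <<'E'
from h import *
f=grab("wrist");t=grab("scene");P=(277,172)
a=cv2.resize(t["pixels"][142:202,253:301],None,fx=8.33,fy=8.33,interpolation=cv2.INTER_CUBIC)[:480,:400]
o=np.hstack([cv2.resize(f["pixels"][200:360,253:386],(400,480)),cv2.resize(a,(400,480))])
cv2.imwrite("pics/c6.png",cv2.convertScaleAbs(o[:,:,::-1],alpha=1.5));print(r.get_state()["wrist_force"])
E
```

```text
[-1.48164426  0.72489746 13.4761233 ]
```

View pics/c6.png

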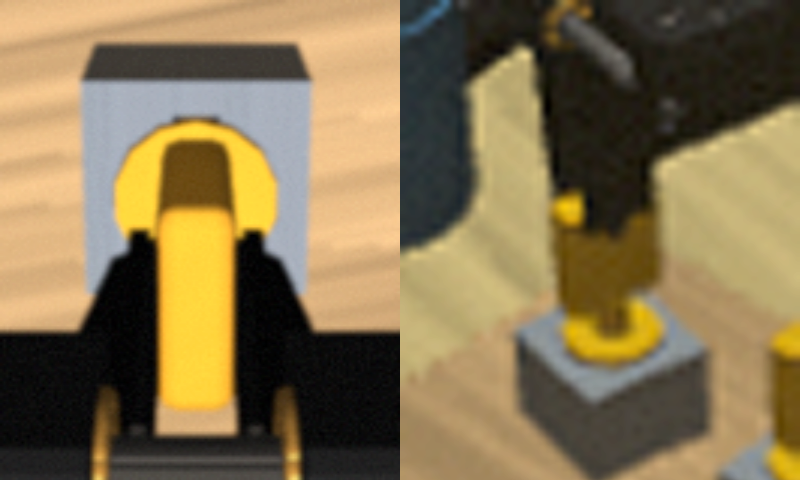

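The collar is flat on the block at wrist crop (196,190) and scene crop (613,330), centred, and the tag is still gripped. I'll hand it in.

```bash
python3 -c "
from bench import r
print(r.sign_off())"
```

```text
the job is handed in; nothing more can be done
None
```

I handed the job in at about 13 s with the yellow tag slid out of the rail and pressed home in the empty socket. Its collar is on the block at about 13 N, it is still gripped at 55 N, and nothing else was seen to move; the hand-in gave no verdict.

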